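Close the storage jar with its threaded lid

TASK

Close the white storage jar that is clamped in the wooden block: first take the small steel cup off its mouth and stand it upright on the little white dish. Then set the lid that fits (the narrower of the two white lids) on the neck, turn it backwards (anticlockwise from above) until it drops into the thread, and screw it clockwise until it is fully home, leaving the other lid, the tin and the two spice jars behind the jar where they stand.

Things in the scene. Friction and masses are not known exactly. Their poses are not given: they have to be found in the camera images.
- jar: white square storage jar, 84 mm wide, clamped in a square wooden block (112 mm side, 26 mm high); it cannot move or turn. Origin: centre of the block's underside, on the worktop and on the neck's upright axis. The shoulder is 72 mm up; from it rises the round neck, 40 mm high, 41 mm core, 53 mm over its thread
- jar_mouth (a point): centre of the open mouth (26 mm bore) at the rim of the neck, 112 mm above the worktop, on the neck's axis
- thread_top (a point): on the neck's axis, 97.5 mm above the worktop: level of the flat crowns of its four thread ridges (right-handed, 32 mm lead: a quarter turn clockwise sinks the lid 8 mm). A nib 2.6 mm high ends each crown and stops a lid lying on the crowns from turning clockwise. Turned anticlockwise, at most 75 degrees, it drops 5 to 8 mm by its own weight into gaps and soon meets a stop
- lid_grip (a point): the fitting lid: white, round, 64 mm across, 60.5 mm high, about 90 g, upright on the worktop at first; four lugs inside its open skirt, a square grip boss on top, 36 x 36 x 24 mm high. This point is the boss's centre, 48.5 mm above the skirt's lower edge, 12 mm below the lid's top; x and y are square to the boss's sides, z is the lid's axis
- lid_lugs (a point): point on the fitting lid's axis at its lugs' middle, 5 mm above its lower edge, 43.5 mm below the boss's centre. Boss's centre above the worktop: lugs on the crowns 143 mm (on the nibs 146), after the drop 134 to 138, fully home 127. From the drop it takes 80 to 130 degrees clockwise, then it comes up hard. It can happen to land straight in the gaps
- cup_mid (a point): small plain steel measuring cup, round, 45 mm wide at the rim, 42 mm at the foot, 41 mm high, 50 g, open at the top; this point is on its axis half-way up, 20.5 mm above its foot; z up its axis. It starts upright on the jar's rim
- dish: little white glazed dish, round, 93 mm wide, 14 mm high at the rim, with a flat floor about 50 mm wide and 6 mm above the worktop; it does not move. Origin: centre of its underside
- wide_lid_grip (a point): a white lid for another, larger jar: like the fitting lid and as high, but 90 mm in diameter and without lugs; to be left alone. This point is the centre of its boss, 48.5 mm above the worktop
- tin: round food tin, 57 mm wide, 72 mm high, standing among the task's things; to be left alone. Origin: centre of its underside
- spice_left: spice jar, 45 mm wide, 106 mm high, behind the jar; to be left alone. Origin: centre of its underside
- spice_right: squarish spice shaker, 47 mm wide, 98 mm high, behind the jar; to be left alone. Origin: centre of its underside. Beyond it, from x = 0.74 m to the back of the worktop, stand more kitchen things up to 280 mm high that do not belong to the task; at the right, beyond y = -0.35 m, a carton 66 mm high
There are look-alikes about, which are no part of the job. What is shaped like the part that bears cup_mid but black or blue is not meant.

How it is judged:
By the outcome, as a careful person would: the job done as asked, in the order asked, and still so for the second after the job is handed in, with the robot touching nothing.
It also fails if it takes over 72 s, if anything falls off the work surface, if the arm or the gripper's body presses on something with over 40 N, if the wrist force passes 120 N, or if a joint passes its speed limit or range.

ROBOT

A 6-joint arm with a two-finger parallel gripper is mounted at the origin on a cart in front of the work surface, level with it; the furniture and walls round the work are solid. World frame = base frame: x ahead of the robot, y to its left, z up, the work surface at z = 0. Lengths are in m, angles in rad, forces in N, time in s.
With the tool pointing down it reaches from about 0.35 to 0.975 m from the base axis. Payload 17.4 kg.
Tool frame: the origin (TCP) lies midway between the tips of the shut fingers; the grasp point (between the pads) lies 19 mm behind it (robot.hold_point_z is the z of the grasp point in the tool frame, in m); z points along the fingers, y is the line along which they close (so a half turn about z gives the same grasp; the last joint's range is limited). The gripper opens to 85 mm and grips with 20 to 120 N. Pads are 22 mm wide; open, the fingers measure 114 mm over their backs; the gripper's body (76 mm by 85 mm) begins 54 mm behind the grasp point. The pads swing forward as they close: fully open they stand 13 mm farther back than shut.
Start: joints at [-1.305, 0.116, 1.442, -0, 1.584, -0.038], TCP at [0.202, -0.644, 0.231] pointing down, gripper open.
Joint ranges: [-2.83, 2.83], [-0.83, 2.19], [0.07, 2.5], [-1.14, 4.28], [0.01, 3], [-2.97, 2.97]. Speed limits (rad/s): [1.89, 1.89, 2.22, 3.14, 3.14, 3.14].

INTERFACE

Orientations are given as [roll, pitch, yaw] about the fixed x, y, z axes, in that order (R = Rz(yaw) Ry(pitch) Rx(roll)).
In Python, from rig import robot gives the robot as it stands.
- The arm moves only by the tool apply_moves, never from a script. Its argument "deltas" is one flat list of numbers, 7 for each row, row after row: the finger opening in cm, from 0 to 8.54, then the shift along the tool's x, y, z in cm, then the turn, a rotation vector about the tool's x, y, z in degrees. A call has 1 to 10 rows; each row is the pose to reach, as a shift and turn from the pose commanded when the call began, along the tool's axes at that moment; what a row does not reach only later rows make up. A row lasts 1/10 s, in which the tool goes at most 50 mm and 8.59 degrees, less where a joint would pass 70% of its speed; a pose out of reach is approached as far as the arm can. A call with a gripper value outside its range is refused whole. The fingers move at their own pace and stop on an object; "squeeze" is the grip in N (left out, the last holds). Time passes only in rows, so rows that repeat a pose let the fingers close. It gives the time, the measured TCP pose, the force, the opening and the grip force at its end, in the units of the state.
- robot.observe(): the state, without advancing time (a new reading comes with each control period).
- robot.snapshot(name): name is "scene" or "top" or "wrist"; returns a dict with "frame" (480x640x3 uint8, blue, green, red), "fov_y" (degrees; the focal length in pixels is half the picture's height over the tangent of half this angle, whatever the lens; pixels are square), "cx", "cy" (the principal point, pixels), "R" (3x3) and "t" (3): a world point X has camera coordinates R X + t; the wrist camera has in their place "tool_from_camera" (4x4, takes a point from camera to tool coordinates, whose origin is the TCP and whose axes are the flange's). Camera axes: x right, y down, z forward; pixel columns grow to the right and rows downward; lengths in m; the calibration is good to about 2 mm. A picture is of the moment at which its call begins: read the wrist's pose just before it. There is no depth.
- robot.job_done(): hands the job in; it is judged then, once.
Trained networks look in the newest picture that a camera, given by its name, has taken for a name from the list of things; names that differ only in an ending like _2 or _b are one class to them, and where a whole thing is asked for, a point or a joint stands for the part that bears it (a point fixed in the world has none). Each returns a list of dicts, best first, with "confidence" (0 to 1); they miss things now and then, are a little off and sometimes report something else, mostly with a low value. They report only what shows in the picture. A call takes as long as a camera call. They do not tell look-alikes from the thing itself.
- robot.regions_of(camera, name): "pixels" (480x640 bool, what is visible of it) and "rect" ([left, top, right, bottom] in pixels, round what is visible of it).
The state is a dict: "time_s": time; "joint_positions": joint angles; "joint_velocities": joint speeds; "joint_torque": joint torques, N m; "eef_pos": TCP position; "orientation": TCP orientation; "contact_force": force on the tool from outside, world axes, zero at the start; "wrist_torque": the same for the moment, N m; "finger_gap": finger opening in m; "gripper_force": force on a finger pad.
Only numpy, scipy, OpenCV 4.12 (cv2) and the standard library are available. Lean on these libraries where they do the work, as an engineer would, in place of code of your own. Each camera call takes 0.05 s, during which the arm holds its last target. There are 200 camera calls.

## Working session

There is one attempt and no reset: what is moved stays moved. The work goes in short steps, Python scripts to look and compute and a tool call to move; the robot and the scene stay as the last step left them, time stands still between calls to the robot, and variables do not carry over. Pictures are saved under pics/ and viewed, at most 14 in all, crops included, and the job is handed in when it is done.

Besides the shell and the picture viewer there is one more tool, called after "Request:" by a JSON object that holds its "method" and its "body", one argument or row to a line. apply_moves: Moves the arm, as the interface text tells. Its arguments: {"type":"object","properties":{"deltas":{"type":"array"},"squeeze":{"type":"number"}},"required":["deltas"]}

```bash
mkdir -p pics; ls
python3 - <<'E'
from rig import robot
import cv2,numpy as np
o=robot.observe();print({k:np.round(v,3) for k,v in o.items()},robot.hold_point_z)
a=[]
for c in("scene","top"):
    s=robot.snapshot(c);a.append(s["frame"]);print(c,s["fov_y"],s["cx"],s["cy"],np.round(s["R"],3).tolist(),np.round(s["t"],3))
    cv2.imwrite(f"pics/{c}1.png",s["frame"])
    for n in["jar","lid_grip","cup_mid","dish","wide_lid_grip","tin","spice_left","spice_right"]:
        for r in robot.regions_of(c,n)[:3]:print(n,round(r["confidence"],2),r["rect"],np.round(np.argwhere(r["pixels"]).mean(0)[::-1],1))
E
```

```text
pics
{'time_s': np.float64(0.0), 'joint_positions': array([-1.305,  0.116,  1.442,  0.   ,  1.584, -0.038]), 'joint_velocities': array([-0.001,  0.002, -0.001, -0.   ,  0.001,  0.001]), 'joint_torque': array([-2.0000e-03, -7.3198e+01, -6.3249e+01, -0.0000e+00,  6.0000e-03,
        0.0000e+00]), 'eef_pos': array([ 0.202, -0.644,  0.231]), 'orientation': array([-3.14 , -0.   ,  0.304]), 'contact_force': array([-0.87 ,  0.718,  0.074]), 'wrist_torque': array([-0.004, -0.007, -0.055]), 'gripper_force': np.float64(0.0), 'finger_gap': np.float64(0.085)} -0.0187
scene 42.63780502984024 331.58250581085014 233.6888785224649 [[-0.822, -0.57, 0.02], [-0.255, 0.335, -0.907], [0.51, -0.751, -0.42]] [0.469 0.237 1.097]
jar 0.6 [302.1, 241.2, 365.7, 300.9] [328.7 273.3]
jar 0.42 [288.3, 208.2, 316.6, 255.6] [301.7 231. ]
lid_grip 0.89 [286.2, 303.0, 317.2, 346.1] [300.8 323.6]
cup_mid 0.92 [405.9, 258.7, 424.6, 285.8] [414.6 271.7]
cup_mid 0.91 [384.3, 284.7, 403.5, 313.7] [391.9 299.2]
cup_mid 0.9 [368.4, 246.9, 387.4, 270.7] [377.1 257.6]
dish 0.94 [399.0, 234.3, 437.9, 254.0] [416.4 242.5]
wide_
[... 245 characters left out ...]
 226.0, 279.5, 278.6] [266.9 251.5]
top 43.19728623228791 312.45928089541917 241.9057633579474 [[0.024, -0.999, -0.024], [-0.989, -0.021, -0.146], [0.145, 0.028, -0.989]] [0.007 0.571 1.1  ]
jar 0.61 [257.1, 215.6, 341.5, 296.8] [301.  257.4]
lid_grip 0.94 [184.6, 269.5, 218.5, 302.8] [201.8 286.8]
cup_mid 0.83 [354.8, 318.7, 381.3, 344.9] [369.2 330.1]
cup_mid 0.67 [286.9, 230.4, 310.8, 259.0] [297.8 246.2]
cup_mid 0.64 [364.5, 265.5, 385.4, 287.7] [373.4 276.4]
dish 0.77 [426.2, 265.1, 471.5, 312.9] [450.4 291.9]
wide_lid_grip 0.89 [169.1, 180.1, 219.7, 227.7] [194.  205.3]
spice_left 0.9 [269.8, 159.0, 294.1, 198.8] [281.5 177.2]
spice_right 0.55 [342.9, 157.3, 371.2, 189.5] [357.2 173.4]
```

Run:
```python
import cv2,numpy as np
a=cv2.imread("pics/scene1.png")[180:370,180:460];b=cv2.imread("pics/top1.png")[140:360,150:490]
a=cv2.resize(a,(400,271),interpolation=3);a=cv2.resize(cv2.imread("pics/scene1.png")[180:370,180:460],(442,300),interpolation=cv2.INTER_CUBIC)
b=cv2.resize(b,(464,300),interpolation=cv2.INTER_CUBIC)
a=cv2.copyMakeBorder(a,0,0,0,22,cv2.BORDER_CONSTANT)
cv2.imwrite("pics/both.png",np.vstack([a,b]))
```

```text
(no output)
```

View pics/both.png

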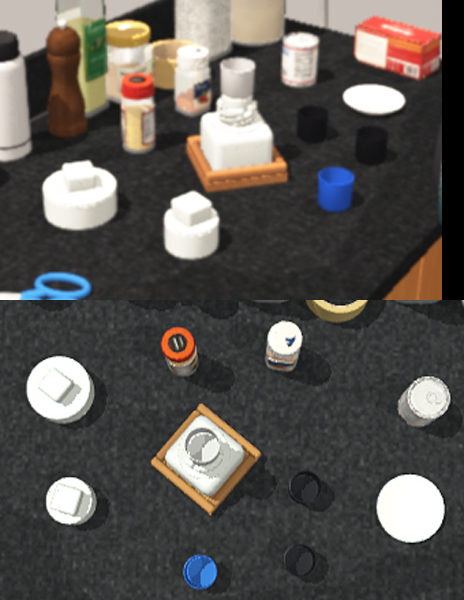

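The crop shows the steel cup on the jar (top view about (298,246)) and the fitting lid at (202,287). The wide lid is at (194,205), the dish at (450,292), and the blue and black cups are the look-alikes.

```bash
cat > h.py <<'E'
from rig import robot
import cv2,numpy as np
from scipy.optimize import least_squares
from scipy.spatial.transform import Rotation as Ro
def cam(c):
    o=robot.observe();s=robot.snapshot(c);f=240/np.tan(np.radians(s["fov_y"]/2))
    K=np.array([[f,0,s["cx"]],[0,f,s["cy"]],[0,0,1]])
    if c=="wrist":
        T=np.eye(4);T[:3,:3]=Ro.from_euler("xyz",o["orientation"]).as_matrix();T[:3,3]=o["eef_pos"]
        M=np.linalg.inv(T@s["tool_from_camera"]);R,t=M[:3,:3],M[:3,3]
    else:R,t=np.array(s["R"]),np.array(s["t"])
    return s["frame"],K,R,t
def proj(C,X):
    q=(np.atleast_2d(X)@C[2].T+C[3])@C[1].T;return q[:,:2]/q[:,2:]
def ray(C,p,z):
    d=C[2].T@np.linalg.inv(C[1])@[p[0],p[1],1];o=-C[2].T@C[3];return o+d*(z-o[2])/d[2]
def tri(*cp):
    A=[];b=[]
    for C,p in cp:
        P=C[1]@np.c_[C[2],C[3]]
        for i in(0,1):r=p[i]*P[2]-P[i];A.append(r[:3]);b.append(-r[3])
    x,res,_,_=np.linalg.lstsq(np.array(A),np.array(b),rcond=None);return x
def cyl(r0,r1,z0,z1):
    a=np.linspace(0,2*np.pi,60);return np.vstack([np.c_[r*np.cos(a),r*np.sin(a),0*a+z] for r,z in((r0,z0),(r1,z1))])
def rect(C,pts):
    q=proj(C,pts);return np.r_[q.min(0),q.max(0)]
def fit(obs,shape,z=None,x0=(.55,0,.05)):
    # obs: list of (C,rect); shape points rel. to unknown xyz
    f=lambda v:np.hstack([rect(C,shape+[v[0],v[1],v[2]])-r for C,r in obs])
    s=least_squares(f,x0,loss="soft_l1");return s.x,np.round(s.fun,1)
E
python3 - <<'E'
from h import *
S,T=cam("scene"),cam("top")
np.set_printoptions(precision=3,suppress=True)
def b(c,n,k=0):return np.array(robot.regions_of(c,n)[k]["rect"])
for n,sh in dict(lid_grip=np.vstack([cyl(.032,.032,0,.0365),cyl(.02,.02,.0365,.0605)]),dish=cyl(.025,.0465,0,.014),wide_lid_grip=np.vstack([cyl(.045,.045,0,.0365),cyl(.02,.02,.0365,.0605)]),spice_left=cyl(.0225,.0225,0,.106)).items():
    print(n,*fit([(S,b("scene",n)),(T,b("top",n))],sh))
print("cup",tri((S,(330.1,229.4)),(T,(297.8,246))))
for k,(n) in enumerate(robot.regions_of("top","jar")[:1]):print("jar",n["rect"],ray(T,[301,257],.06))
for p in [(369,330),(373,276)]:print("black",ray(T,p,.02))
print("tin",ray(T,(450+10,212),.04),"spr",ray(T,(357,170),.05))
for n in robot.regions_of("top","lid_grip")[:1]:
    x0,y0,x1,y1=map(int,n["rect"]);cv2.imwrite("pics/lid.png",cv2.resize(T[0][y0-5:y1+6,x0-5:x1+6],None,fx=8,fy=8,interpolation=2))
E
```

```text
lid_grip [ 0.482  0.23  -0.001] [-0.2  3.6  0.7 -2.   0.4 -0.7 -0.8  0.3]
dish [ 0.484 -0.241 -0.002] [-3.4  0.5 -2.9 -0.6 -0.1  0.6  0.9  1.3]
wide_lid_grip [ 0.643  0.254 -0.001] [-1.4 -0.3  0.7  0.2  0.7 -1.1 -0.4  2.1]
spice_left [0.688 0.081 0.001] [-1.7 -0.3 -0.9 -0.   0.1  0.6  1.   0.9]
cup [0.549 0.042 0.133]
jar [258.0, 217.1, 340.3, 294.3] [0.539 0.04  0.06 ]
black [ 0.409 -0.089  0.02 ]
black [ 0.511 -0.096  0.02 ]
tin [ 0.634 -0.257  0.04 ] spr [ 0.709 -0.061  0.05 ]
```

View pics/lid.png

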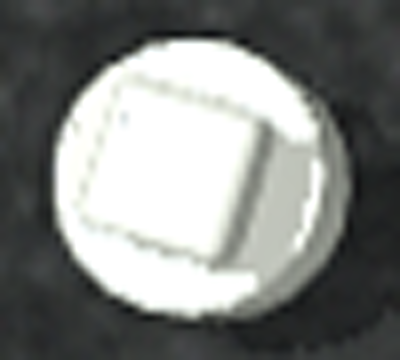

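```bash
cat >> h.py <<'E'
def go(x,y,z,yaw):
    "delta in tool axes (cm, deg) to an upright-down pose"
    o=robot.observe();R0=Ro.from_euler("xyz",o["orientation"])
    d=R0.inv().apply(np.array([x,y,z])-o["eef_pos"])*100
    r=(R0.inv()*Ro.from_euler("xyz",[np.pi,0,np.radians(yaw)])).as_rotvec(degrees=True)
    print(np.round(np.r_[d,r],2).tolist(),"t",round(float(o["time_s"]),2))
E
python3 -c "
from h import *
go(.545,.04,.30,90)
go(.484,-.1,.28,75)"
```

```text
[53.2, -55.01, -6.87, 0.0, -0.0, -72.59] t 1.5
[43.19, -43.48, -4.87, 0.0, -0.0, -57.59] t 1.5
```

Request:
{"method": "apply_moves", "body": {
  "deltas": [8.5,53.2,-55,-6.9,0,0,-72.6,8.5,53.2,-55,-6.9,0,0,-72.6,8.5,53.2,-55,-6.9,0,0,-72.6,8.5,53.2,-55,-6.9,0,0,-72.6,8.5,53.2,-55,-6.9,0,0,-72.6,8.5,53.2,-55,-6.9,0,0,-72.6,8.5,53.2,-55,-6.9,0,0,-72.6,8.5,53.2,-55,-6.9,0,0,-72.6,8.5,53.2,-55,-6.9,0,0,-72.6,8.5,53.2,-55,-6.9,0,0,-72.6]
}}

```text
time_s: 2.5
eef_pos: [0.4256, -0.1971, 0.2767]
orientation: [3.141, 0.0, 1.573]
contact_force: [2.0, -0.2, -0.1]
finger_gap: 0.0848
gripper_force: 0.0
```

```bash
python3 -c "
from h import *
go(.535,.04,.30,90)"
```

```text
[23.68, 11.01, -2.33, 0.05, 0.03, 0.15] t 2.5
```

Request:
{"method": "apply_moves", "body": {
  "deltas": [8.5,23.7,11,-2.3,0,0,0,8.5,23.7,11,-2.3,0,0,0,8.5,23.7,11,-2.3,0,0,0,8.5,23.7,11,-2.3,0,0,0,8.5,23.7,11,-2.3,0,0,0,8.5,23.7,11,-2.3,0,0,0,8.5,23.7,11,-2.3,0,0,0]
}}

```text
time_s: 3.2
eef_pos: [0.5355, 0.0395, 0.299]
orientation: [-3.141, 0.0, 1.574]
contact_force: [0.7, -0.9, -0.6]
finger_gap: 0.0849
gripper_force: 0.0
```

Run:
```python
from h import *
W=cam("wrist");cv2.imwrite("pics/w1.png",W[0])
for n in robot.regions_of("wrist","cup_mid"):print(n["confidence"],n["rect"],ray(W,np.add(n["rect"][:2],n["rect"][2:])/2,.15))
print("campos",-W[2].T@W[3]);print(W[2]);print(robot.observe()["eef_pos"],proj(W,[[.545,.041,.153],[.545,.041,.112]]))
np.save("w1.npy",np.array([W[1],W[2],np.diag(W[3])]))
```

```text
0.85 [268.7, 279.4, 310.9, 329.1] [ 0.51379303 -0.02904353  0.15      ]
0.83 [145.8, 154.3, 201.3, 200.9] [0.43365434 0.06946959 0.15      ]
0.56 [303.9, 176.6, 364.1, 243.3] [0.54700031 0.04632782 0.15      ]
0.43 [252.8, 98.9, 403.3, 252.4] [0.54244372 0.071105   0.15      ]
campos [0.53445537 0.11791771 0.44009545]
[[ 9.99997177e-01  2.37481803e-03 -8.31050131e-05]
 [ 2.28748759e-03 -9.52575181e-01  3.04294746e-01]
 [ 6.43480878e-04 -3.04294077e-01 -9.52577924e-01]]
[0.53490553 0.03737343 0.29906317] [[331.26953665 218.16232025]
 [329.5931866  205.09232785]]
```

View pics/w1.png

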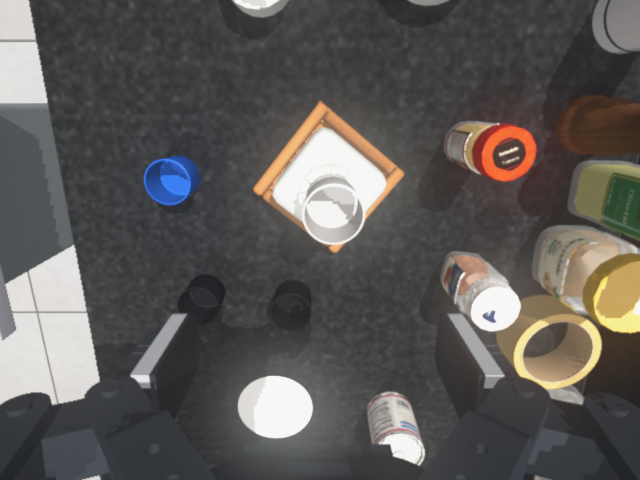

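The picture shows the cup rim centred at about (333,213) and the block corners at (322,101), (404,175), (335,251) and (254,188). The dish is at (275,407) and the tin at (397,430).

Run:
```python
from h import *
a=np.load("w1.npy");W=(0,a[0],a[1],np.diag(a[2]))
print("rim",ray(W,(333.5,212.5),.153))
c=np.array([ray(W,p,.026) for p in((322,101),(404,175),(335,251),(254,188))]);print(c,c.mean(0))
print("dish",ray(W,(275,407),.012))
T=cam("top");print("triang",tri((W,(333.5,212.5)),(T,(298,243.5))))
```

```text
rim [0.54654107 0.04519263 0.153     ]
[[ 0.53934481  0.12222238  0.026     ]
 [ 0.62205053  0.05193033  0.026     ]
 [ 0.55409937 -0.02910778  0.026     ]
 [ 0.47097758  0.03838409  0.026     ]] [0.54661807 0.04585726 0.026     ]
dish [ 0.48295275 -0.24128719  0.012     ]
triang [0.55031377 0.04245935 0.1472839 ]
```

```bash
python3 -c "
from h import *
go(.547,.0445,.122,90)"
```

```text
[0.76, 1.22, 17.72, -0.0, 0.02, -0.04] t 3.35
```

Request:
{"method": "apply_moves", "body": {
  "deltas": [8.5,0.7,1.2,4.5,0,0,0,8.5,0.7,1.2,9,0,0,0,8.5,0.7,1.2,12,0,0,0,8.5,0.7,1.2,12,0,0,0]
}}

```text
time_s: 3.75
eef_pos: [0.5452, 0.0435, 0.1751]
orientation: [-3.135, 0.0, 1.569]
contact_force: [-0.5, -0.0, 0.5]
finger_gap: 0.085
gripper_force: 0.0
```

```bash
python3 -c "
from h import *
for i in range(2):
  go(.547,.0445,.122,90)
W=cam('wrist');print(robot.observe()['eef_pos']);cv2.imwrite('pics/w2.png',W[0])
for n in robot.regions_of('wrist','cup_mid'):print(n['confidence'],n['rect'])
print(rect(W,cyl(.021,.0225,.112,.153)+[.547,.0445,0]))"
```

```text
[0.1, 0.21, 5.31, -0.35, 0.02, -0.1] t 3.75
[0.1, 0.21, 5.31, -0.35, 0.02, -0.1] t 3.75
[0.54629591 0.04375524 0.17837238]
0.63 [61.9, 177.6, 148.9, 248.3]
0.58 [243.5, 340.2, 304.1, 411.4]
[271.42023895 221.44355857 375.33127473 339.03105064]
```

View pics/w2.png

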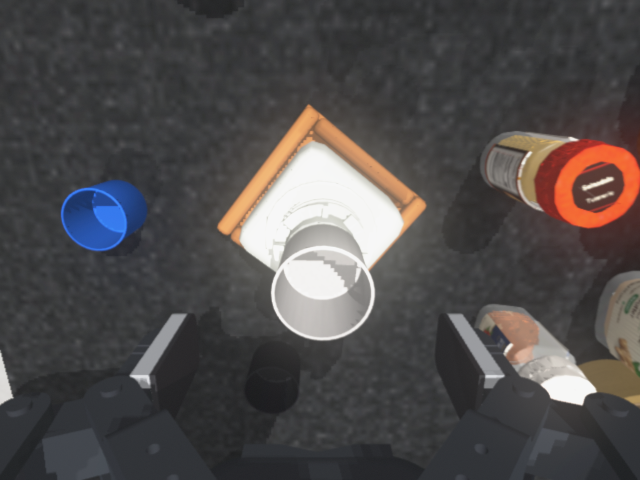

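The rim spans x 272–375 with its bottom at 339, which matches the prediction. I'll descend and grip.

Request:
{"method": "apply_moves", "body": {
  "deltas": [8.5,0.1,0.1,4,0,0,0,8.5,0.1,0.1,5.7,0,0,0,8.5,0.1,0.1,5.7,0,0,0,3,0.1,0.1,5.7,0,0,0,3,0.1,0.1,5.7,0,0,0,3,0.1,0.1,5.7,0,0,0,3,0.1,0.1,5.7,0,0,0,3,0.1,0.1,5.7,0,0,0,3,0.1,0.1,5.7,0,0,0],
  "squeeze": 30
}}

```text
time_s: 4.75
eef_pos: [0.5487, 0.046, 0.1239]
orientation: [3.14, -0.0, 1.571]
contact_force: [-2.8, -0.5, 7.6]
finger_gap: 0.0426
gripper_force: 29.9
```

Request:
{"method": "apply_moves", "body": {
  "deltas": [3,0,0,-2,0,0,0,3,0,0,-6,0,0,0,3,-4,-1,-8,0,0,0,3,-8.5,-2,-8,0,0,0,3,-13,-3,-8,0,0,0,3,-17.5,-4,-8,0,0,0,3,-22,-5,-8,0,0,0,3,-26,-6,-8,0,0,0,3,-28.7,-6.5,-8,0,0,0,3,-28.7,-6.5,-8,0,0,0]
}}

```text
time_s: 5.75
eef_pos: [0.4825, -0.2438, 0.2028]
orientation: [3.141, 0.001, 1.568]
contact_force: [0.1, 0.8, 0.1]
finger_gap: 0.043
gripper_force: 30.7
```

```bash
python3 -c "
from h import *
W=cam('wrist');T=cam('top');go(.4832,-.2412,.018,90)
print(rect(W,cyl(.0465,.0465,.014,.014)+[.483,-.241,0]))
for c,C in(('wrist',W),('top',T)):
  for n in robot.regions_of(c,'dish'):
    r=n['rect'];print(n['confidence'],r,ray(C,np.add(r[:2],r[2:])/2,.012))
cv2.imwrite('pics/w3.png',np.hstack([W[0][::1,120:520],T[0][100:580,240:640].copy() if 0 else cv2.copyMakeBorder(T[0][180:420,240:640],0,240,0,0,0)]))"
```

```text
[0.0, -0.0, 18.47, 0.02, -0.0, -0.07] t 5.85
[261.35083045 144.77713869 375.35937747 256.38652141]
0.56 [263.1, 145.4, 374.5, 260.6] [ 0.48335283 -0.24152581  0.012     ]
0.73 [427.5, 264.6, 451.5, 308.4] [ 0.49438622 -0.22285042  0.012     ]
```

View pics/w3.png

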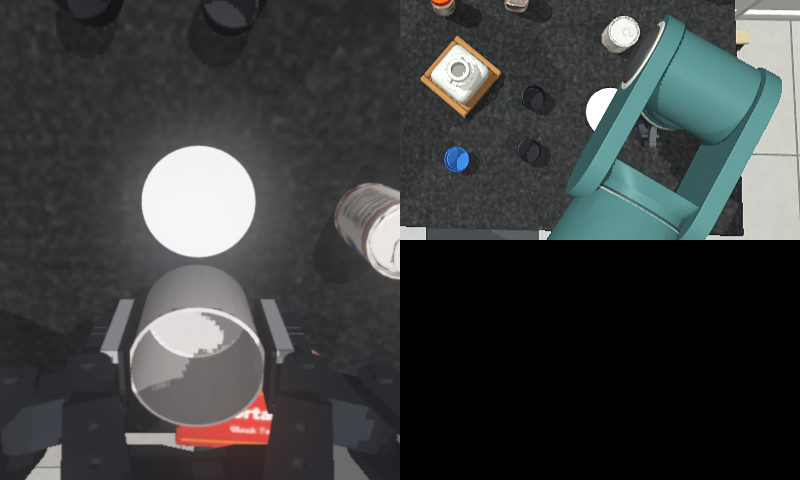

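The cup hangs upright in the grip and the dish sits where I measured it, (0.483,-0.241). I'll lower it.

Request:
{"method": "apply_moves", "body": {
  "deltas": [3,0,0,5,0,0,0,3,0,0,10,0,0,0,3,0,0,14,0,0,0,3,0,0,16.5,0,0,0,3,0,0,17.5,0,0,0,3,0,0,18,0,0,0,3,0,0,18.2,0,0,0,3,0,0,18.2,0,0,0]
}}

```text
time_s: 6.75
eef_pos: [0.4839, -0.2411, 0.0215]
orientation: [3.14, 0.001, 1.571]
contact_force: [0.1, -0.4, 0.6]
finger_gap: 0.0428
gripper_force: 30.7
```

Request:
{"method": "apply_moves", "body": {
  "deltas": [3,0,0,0.1,0,0,0,3,0,0,0.2,0,0,0,3,0,0,0.2,0,0,0]
}}

```text
time_s: 7.05
eef_pos: [0.4833, -0.2411, 0.0185]
orientation: [3.141, 0.0, 1.571]
contact_force: [0.1, 0.0, -0.5]
finger_gap: 0.0428
gripper_force: 30.7
```

Request:
{"method": "apply_moves", "body": {
  "deltas": [3,0,0,0.1,0,0,0,3,0,0,0.1,0,0,0,3,0,0,0.2,0,0,0,3,0,0,0.2,0,0,0]
}}

```text
time_s: 7.45
eef_pos: [0.4834, -0.2412, 0.0176]
orientation: [3.141, 0.0, 1.571]
contact_force: [-8.9, 3.9, 17.4]
finger_gap: 0.0427
gripper_force: 32.4
```

Request:
{"method": "apply_moves", "body": {
  "deltas": [3,0,0,-0.1,0,0,0,4.8,0,0,-0.1,0,0,0,5.4,0,0,-0.1,0,0,0,5.4,0,0,-0.1,0,0,0,5.6,0,0,-1,0,0,0,6,0,0,-4,0,0,0,6,0,0,-8,0,0,0,8.5,0,0,-13,0,0,0,8.5,0,0,-18,0,0,0]
}}

```text
time_s: 8.35
eef_pos: [0.4828, -0.2407, 0.1986]
orientation: [-3.142, -0.0, 1.571]
contact_force: [0.2, -0.7, 0.9]
finger_gap: 0.0849
gripper_force: 0.0
```

```bash
python3 -c "
from h import *
W=cam('wrist');cv2.imwrite('pics/w4.png',W[0][60:440,140:540])
for n in robot.regions_of('wrist','cup_mid'):print(n['confidence'],n['rect'])
print(rect(W,cyl(.021,.0225,.006,.047)+[.483,-.241,0]))
go(.482,.230,.24,161.6); go(.482,.230,.24,71.6);print(robot.observe()['joint_positions'])"
```

```text
0.89 [321.3, 0.0, 389.3, 42.2]
0.74 [167.8, 2.8, 241.4, 31.1]
0.57 [286.3, 184.0, 347.7, 250.5]
[287.60227183 180.46266016 349.00309753 247.60783753]
[47.17, -0.25, -3.78, 0.26, 0.56, -71.59] t 8.45
[47.17, -0.25, -3.78, 0.55, 0.2, 18.41] t 8.45
[-5.09818494e-01 -1.74458268e-01  1.76902288e+00  2.65720173e-05
  1.53685501e+00 -5.09984537e-01]
```

View pics/w4.png

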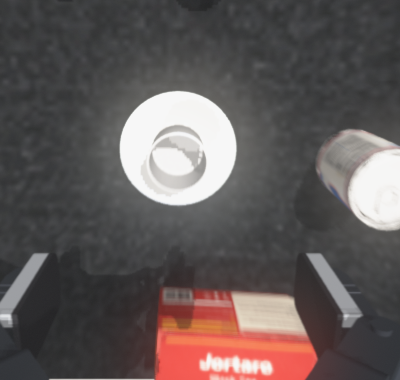

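The cup stands upright inside the dish. Next I'll go to the lid.

Request:
{"method": "apply_moves", "body": {
  "deltas": [8.5,5,0,-2,0,0,2,8.5,10,0,-3,0,0,4,8.5,15,0,-3,0,0,6,8.5,20,0,-3,0,0,8,8.5,25,0,-3,0,0,10,8.5,30,0,-3,0,0,12,8.5,35,0,-3,0,0,14,8.5,40,0,-3,0,0,16,8.5,45,0,-3,0,0,18.4,8.5,47.2,0,-3,0,0,18.4]
}}

```text
time_s: 9.45
eef_pos: [0.4824, 0.2342, 0.2267]
orientation: [3.142, -0.001, 1.25]
contact_force: [0.1, -0.4, 0.7]
finger_gap: 0.0851
gripper_force: 0.0
```

Request:
{"method": "apply_moves", "body": {
  "deltas": [8.5,0,0,3,0,0,0,8.5,0,0,6,0,0,0,8.5,0,0,6,0,0,0]
}}

```text
time_s: 9.75
eef_pos: [0.4816, 0.2307, 0.1629]
orientation: [-3.138, 0.003, 1.25]
contact_force: [0.6, 0.1, -0.2]
finger_gap: 0.0849
gripper_force: 0.0
```

```bash
python3 -c "
from h import *
W=cam('wrist');cv2.imwrite('pics/w5.png',W[0]);np.save('w1.npy',np.array([W[1],W[2],np.diag(W[3])]))
for n in robot.regions_of('wrist','lid_grip'):print(n['confidence'],n['rect'])
c=np.array([.482,.230,.0605])
R=Ro.from_euler('z',-18.4,degrees=True).as_matrix()
print(proj(W,c+np.array([[1,1,0],[1,-1,0],[-1,-1,0],[-1,1,0]])*.018@R.T))
go(.482,.230,.10,71.6)"
```

```text
0.81 [269.6, 173.5, 359.3, 272.6]
[[349.74708159 210.46040618]
 [348.33880155 265.79362343]
 [291.41599515 265.69935565]
 [290.3065264  210.3907923 ]]
[-0.13, -0.08, 6.73, -0.0, -0.0, 0.0] t 9.85
```

View pics/w5.png

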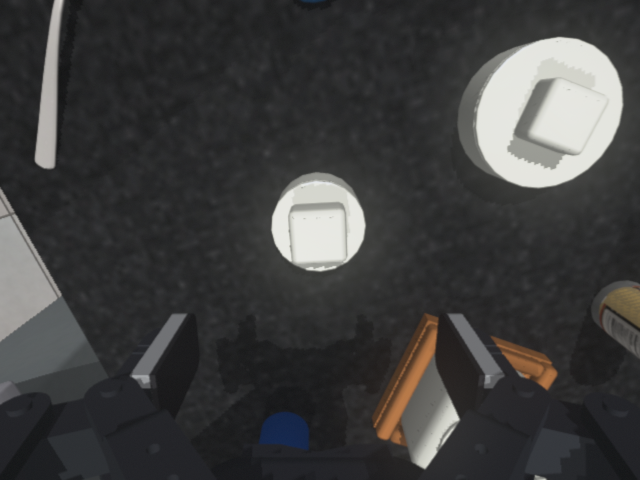

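The boss is square to the tool and its centre at (318,236) is within about 1 mm of the prediction. I'll descend.

Request:
{"method": "apply_moves", "body": {
  "deltas": [8.5,0,-0.2,5,0,0,0,7.5,0,-0.2,9.5,0,0,0,7,0,-0.2,12,0,0,0,6.5,0,-0.2,12.7,0,0,0,5,0,-0.2,12.7,0,0,0,2.5,0,-0.2,12.7,0,0,0,2.5,0,-0.2,12.7,0,0,0,2.5,0,-0.2,12.7,0,0,0,2.5,0,-0.2,12.7,0,0,0,2.5,0,-0.2,12.7,0,0,0],
  "squeeze": 50
}}

```text
time_s: 10.85
eef_pos: [0.4827, 0.2322, 0.0421]
orientation: [3.138, -0.003, 1.25]
contact_force: [0.6, -1.2, 7.5]
finger_gap: 0.0349
gripper_force: 49.8
```

Request:
{"method": "apply_moves", "body": {
  "deltas": [2.5,0,0,-3,0,0,0,2.5,0,0,-8,0,0,0,2.5,0,0,-13,0,0,0,2.5,0,0,-15,0,0,0,2.5,0,0,-15,0,0,0]
}}

```text
time_s: 11.35
eef_pos: [0.4826, 0.2322, 0.1947]
orientation: [3.136, -0.005, 1.25]
contact_force: [-0.2, -0.3, -1.0]
finger_gap: 0.035
gripper_force: 49.4
```

```bash
python3 -c "
from h import *
go(.547,.0445,.19,71.6)
W=cam('wrist');cv2.imwrite('pics/w6.png',W[0][180:480,100:540])
for n in robot.regions_of('wrist','lid_grip'):print(n['confidence'],n['rect'])
o=robot.observe();print(o['eef_pos'])
print(rect(W,cyl(.032,.032,-.0045,-.041)+o['eef_pos']))
print(proj(W,o['eef_pos']+[0,0,.0195]))"
```

```text
[-15.78, 12.04, 0.45, 0.32, -0.29, 0.0] t 11.35
0.7 [238.9, 218.5, 391.8, 392.1]
[0.48133308 0.23165743 0.1898053 ]
[237.47917444 212.27812161 395.61289713 378.06980376]
[[317.05324299 342.8590611 ]]
```

View pics/w6.png

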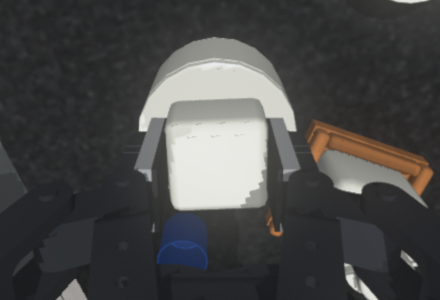

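Request:
{"method": "apply_moves", "body": {
  "deltas": [2.5,-3.9,3,0,0,0,0,2.5,-7.8,6,0,0,0,0,2.5,-11.7,9,0,0,0,0,2.5,-14.5,11.2,0,0,0,0,2.5,-15.7,12.1,0,0,0,0,2.5,-15.7,12.1,0,0,0,0,2.5,-15.7,12.1,0,0,0,0]
}}

```text
time_s: 12.15
eef_pos: [0.5461, 0.045, 0.1883]
orientation: [-3.14, 0.0, 1.25]
contact_force: [-0.3, 1.0, -1.2]
finger_gap: 0.0351
gripper_force: 49.4
```

```bash
python3 -c "
from h import *
go(.5473,.0457,.15,71.6)
W=cam('wrist');go(.5473,.0457,.15,71.6)
W=cam('wrist');cv2.imwrite('pics/w7.png',W[0]);go(.5473,.0457,.15,71.6)"
```

```text
[0.1, 0.1, 3.83, -0.08, 0.01, -0.01] t 12.15
[0.06, 0.11, 3.86, -0.06, 0.0, 0.04] t 12.2
[0.04, 0.11, 3.88, -0.04, -0.0, 0.08] t 12.25
```

View pics/w7.png

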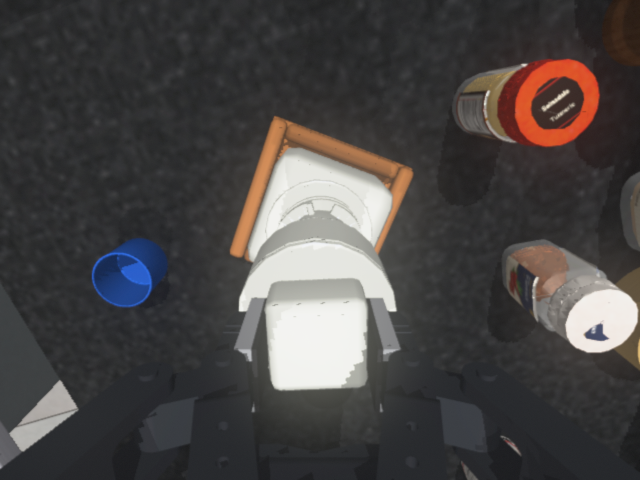

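The lid is lined up over the neck, lid centre at about x=318 and neck at about 320. I'll lower it.

Request:
{"method": "apply_moves", "body": {
  "deltas": [2.5,0.05,0.1,2,0,0,0,2.5,0.05,0.1,3.5,0,0,0,2.5,0.05,0.1,4.3,0,0,0,2.5,0.05,0.1,4.6,0,0,0,2.5,0.05,0.1,4.8,0,0,0,2.5,0.05,0.1,4.9,0,0,0]
}}

```text
time_s: 12.85
eef_pos: [0.5478, 0.0449, 0.1407]
orientation: [3.141, -0.0, 1.25]
contact_force: [-1.0, 0.7, 0.3]
finger_gap: 0.035
gripper_force: 49.5
```

Request:
{"method": "apply_moves", "body": {
  "deltas": [2.5,0,0,0.1,0,0,0,2.5,0,0,0.2,0,0,0,2.5,0,0,0.3,0,0,0,2.5,0,0,0.3,0,0,0]
}}

```text
time_s: 13.25
eef_pos: [0.5477, 0.0449, 0.1375]
orientation: [3.142, -0.001, 1.25]
contact_force: [-1.3, 3.9, 0.9]
finger_gap: 0.0354
gripper_force: 49.5
```

Request:
{"method": "apply_moves", "body": {
  "deltas": [2.5,0,0,0.1,0,0,0,2.5,0,0,0.15,0,0,0,2.5,0,0,0.2,0,0,0,2.5,0,0,0.2,0,0,0]
}}

```text
time_s: 13.65
eef_pos: [0.5479, 0.0451, 0.1363]
orientation: [3.141, -0.001, 1.25]
contact_force: [-6.1, 6.9, 10.5]
finger_gap: 0.035
gripper_force: 50.7
```

Request:
{"method": "apply_moves", "body": {
  "deltas": [2.5,0,0,0.05,0,0,-4,2.5,0,0,0.1,0,0,-10,2.5,0,0,0.1,0,0,-16,2.5,0,0,0.1,0,0,-22,2.5,0,0,0.1,0,0,-28]
}}

```text
time_s: 14.15
eef_pos: [0.5479, 0.0446, 0.1359]
orientation: [3.14, 0.0, 1.742]
contact_force: [-8.8, 1.8, 18.2]
finger_gap: 0.035
gripper_force: 49.4
```

Request:
{"method": "apply_moves", "body": {
  "deltas": [2.5,0,0,0,0,0,-6,2.5,0,0,0,0,0,-12,2.5,0,0,0,0,0,-16,2.5,0,0,0,0,0,-16]
}}

```text
time_s: 14.55
eef_pos: [0.5477, 0.0447, 0.136]
orientation: [3.141, 0.0, 2.021]
contact_force: [-12.7, 2.8, 19.5]
finger_gap: 0.0349
gripper_force: 50.1
```

Request:
{"method": "apply_moves", "body": {
  "deltas": [2.5,0.04,-0.08,0,0,0,-5,2.5,0.04,-0.08,0,0,0,-10,2.5,0.04,-0.08,0,0,0,-14,2.5,0.04,-0.08,0,0,0,-14]
}}

```text
time_s: 14.95
eef_pos: [0.5467, 0.0445, 0.1341]
orientation: [-3.141, 0.0, 2.263]
contact_force: [-0.5, 1.7, 0.8]
finger_gap: 0.035
gripper_force: 49.8
```

The force has dropped to zero, so the lid is over the gaps. I'll lower it.

Request:
{"method": "apply_moves", "body": {
  "deltas": [2.5,0,0,0.1,0,0,0,2.5,0,0,0.2,0,0,0,2.5,0,0,0.3,0,0,0,2.5,0,0,0.4,0,0,0,2.5,0,0,0.4,0,0,0]
}}

```text
time_s: 15.45
eef_pos: [0.5467, 0.0446, 0.1299]
orientation: [-3.141, -0.0, 2.262]
contact_force: [-1.2, 1.9, -2.5]
finger_gap: 0.0349
gripper_force: 49.8
```

Request:
{"method": "apply_moves", "body": {
  "deltas": [2.5,0,0,0.1,0,0,0,2.5,0,0,0.15,0,0,0,2.5,0,0,0.2,0,0,0,2.5,0,0,0.2,0,0,0]
}}

```text
time_s: 15.85
eef_pos: [0.5469, 0.0447, 0.129]
orientation: [3.141, 0.0, 2.262]
contact_force: [-5.1, 0.3, 7.7]
finger_gap: 0.035
gripper_force: 51.1
```

Request:
{"method": "apply_moves", "body": {
  "deltas": [2.5,0,0,0,0,0,6,2.5,0,0,0.06,0,0,12,2.5,0,0,0.12,0,0,18,2.5,0,0,0.18,0,0,24,2.5,0,0,0.22,0,0,28,2.5,0,0,0.22,0,0,28]
}}

```text
time_s: 16.45
eef_pos: [0.5471, 0.0447, 0.1266]
orientation: [3.141, 0.0, 1.772]
contact_force: [-0.2, 2.0, 5.3]
finger_gap: 0.0351
gripper_force: 50.6
```

Moves as expected; continuing.

Request:
{"method": "apply_moves", "body": {
  "deltas": [2.5,0,0,0.05,0,0,6,2.5,0,0,0.11,0,0,12,2.5,0,0,0.16,0,0,18,2.5,0,0,0.21,0,0,24,2.5,0,0,0.27,0,0,30,2.5,0,0,0.32,0,0,36,2.5,0,0,0.36,0,0,40,2.5,0,0,0.36,0,0,40]
}}

```text
time_s: 17.25
eef_pos: [0.5472, 0.0445, 0.123]
orientation: [3.14, -0.0, 1.075]
contact_force: [0.9, 0.1, 5.2]
finger_gap: 0.0349
gripper_force: 50.6
```

```bash
python3 -c "
from h import *
o=robot.observe();print(o['wrist_torque'],o['joint_positions'])"
```

```text
[-0.13130151 -0.27748281 -0.1355629 ] [ 3.49008065e-02 -1.10292489e-01  1.84542541e+00 -3.48780904e-04
  1.40505074e+00  5.30984387e-01]
```

Request:
{"method": "apply_moves", "body": {
  "deltas": [2.5,0,0,0.05,0,0,6,2.5,0,0,0.11,0,0,12,2.5,0,0,0.16,0,0,18,2.5,0,0,0.21,0,0,24,2.5,0,0,0.21,0,0,24]
}}

```text
time_s: 17.75
eef_pos: [0.5473, 0.0443, 0.1209]
orientation: [3.14, -0.001, 0.656]
contact_force: [2.6, -2.3, 4.7]
finger_gap: 0.035
gripper_force: 50.6
```

```bash
python3 -c "
from h import *
o=robot.observe();print(o['wrist_torque'],o['orientation'])"
```

```text
[-0.57708734 -0.61428843 -0.09874014] [ 3.14002568e+00 -8.99404407e-04  6.56073817e-01]
```

Request:
{"method": "apply_moves", "body": {
  "deltas": [2.5,0,0,0.03,0,0,4,2.5,0,0,0.07,0,0,8,2.5,0,0,0.1,0,0,12,2.5,0,0,0.1,0,0,12]
}}

```text
time_s: 18.15
eef_pos: [0.5477, 0.0444, 0.1205]
orientation: [3.14, -0.002, 0.449]
contact_force: [2.7, -1.4, 9.2]
finger_gap: 0.0349
gripper_force: 51.1
```

```bash
python3 -c "
from h import *
o=robot.observe();print(o['wrist_torque'],o['orientation'])"
```

```text
[-0.35746105 -0.4628752   0.01529475] [ 3.13986552e+00 -2.17388764e-03  4.48671846e-01]
```

Request:
{"method": "apply_moves", "body": {
  "deltas": [2.5,0,0,0.02,0,0,4,2.5,0,0,0.05,0,0,8,2.5,0,0,0.05,0,0,8],
  "squeeze": 70
}}

```text
time_s: 18.45
eef_pos: [0.5478, 0.0443, 0.1205]
orientation: [3.14, -0.003, 0.309]
contact_force: [1.8, -1.5, 14.0]
finger_gap: 0.0348
gripper_force: 70.5
```

```bash
python3 -c "
from h import *
o=robot.observe();print(o['wrist_torque'],o['orientation'])"
```

```text
[-0.69590377 -0.27984126 -0.10707165] [ 3.13977179e+00 -2.86343222e-03  3.09169743e-01]
```

Request:
{"method": "apply_moves", "body": {
  "deltas": [2.5,0,0,0,0,0,4,2.5,0,0,0,0,0,8,2.5,0,0,0,0,0,12,2.5,0,0,0,0,0,12]
}}

```text
time_s: 18.85
eef_pos: [0.5479, 0.0442, 0.1204]
orientation: [3.14, -0.003, 0.1]
contact_force: [5.0, -0.8, 11.3]
finger_gap: 0.0341
gripper_force: 70.2
```

```bash
python3 -c "
from h import *
o=robot.observe();print(o['wrist_torque'],o['orientation'],o['joint_torque'][5])
S=cam('scene');cv2.imwrite('pics/s2.png',cv2.resize(S[0][180:350,260:420],None,fx=3.5,fy=3.5,interpolation=2))"
```

```text
[-1.13670839 -0.49545302 -0.60700669] [ 3.1400492  -0.00340377  0.09983688] 0.7005534321069717
```

View pics/s2.png

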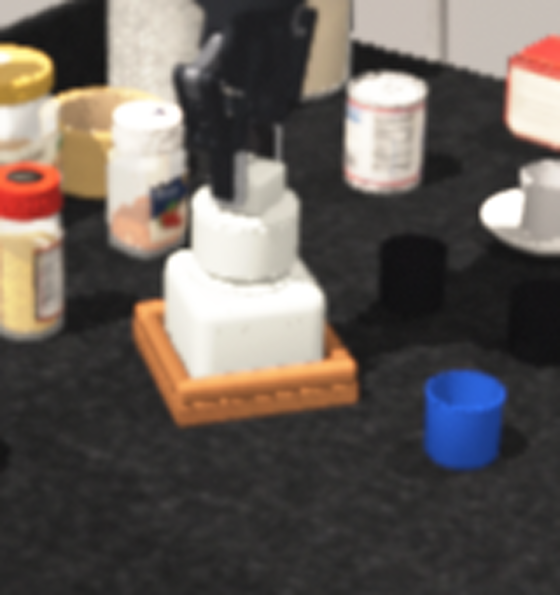

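Request:
{"method": "apply_moves", "body": {
  "deltas": [2.5,0,0,0,0,0,0,2.5,0,0,0,0,0,0,2.5,0,0,0,0,0,3,2.5,0,0,0,0,0,6,2.5,0,0,0,0,0,6],
  "squeeze": 110
}}

```text
time_s: 19.4
eef_pos: [0.5479, 0.044, 0.1205]
orientation: [3.14, -0.004, -0.003]
contact_force: [4.4, -4.1, 12.8]
finger_gap: 0.0338
gripper_force: 111.2
```

```bash
python3 -c "
from h import *
o=robot.observe();print(o['wrist_torque'],o['orientation'],o['joint_torque'][5])"
```

```text
[-1.43064525 -0.39703924  1.23399096] [ 3.13966561e+00 -3.56700823e-03 -2.54916895e-03] 2.310710772871971
```

Request:
{"method": "apply_moves", "body": {
  "deltas": [2.5,0,0,0,0,0,3,2.5,0,0,0,0,0,6,2.5,0,0,0,0,0,6]
}}

```text
time_s: 19.7
eef_pos: [0.5466, 0.044, 0.1205]
orientation: [3.14, -0.0, -0.109]
contact_force: [-10.4, -3.7, 21.5]
finger_gap: 0.0337
gripper_force: 121.0
```

```bash
python3 -c "
from h import *
o=robot.observe();print(o['wrist_torque'],o['orientation'],o['joint_torque'][5])"
```

```text
[-1.53069908  2.45792637 -0.64364267] [ 3.13986093e+00 -3.34648798e-05 -1.08917547e-01] 0.07467410294339061
```

Request:
{"method": "apply_moves", "body": {
  "deltas": [4,0,0,0,0,0,0,5,0,0,0,0,0,0,6,0,0,0,0,0,0,7,0,0,-1,0,0,0,8.5,0,0,-5,0,0,0,8.5,0,0,-8,0,0,0,8.5,0,0,-8,0,0,0]
}}

```text
time_s: 20.4
eef_pos: [0.5482, 0.0447, 0.2041]
orientation: [-3.141, -0.006, -0.111]
contact_force: [0.5, -0.0, 0.3]
finger_gap: 0.0849
gripper_force: 0.0
```

```bash
python3 -c "
from h import *
W=cam('wrist');cv2.imwrite('pics/w8.png',W[0]);o=robot.observe();print(o['orientation'],o['eef_pos'],o['time_s'])
np.save('w1.npy',np.array([W[1],W[2],np.diag(W[3])]))
print([n['rect'] for n in robot.regions_of('wrist','lid_grip')])
for h in(.127,.131,.135):
  c=np.array([.547,.0445,h+.012]);print(h,rect(W,cyl(.032,.032,-.024,-.0605)+c),proj(W,c+np.array([[1,1,0],[1,-1,0],[-1,-1,0],[-1,1,0]])*.018))
"
```

```text
[-3.14104034 -0.00379769 -0.11092005] [0.54755018 0.04470176 0.20149556] 20.45
[[263.8, 184.6, 366.8, 296.1]]
0.127 [264.02249857 181.60907366 372.69795038 295.68114667] [[280.35672696 231.90896711]
 [349.07769159 224.57191162]
 [354.87987498 287.86487285]
 [289.36959062 294.50132209]]
0.131 [263.16404766 182.66567171 373.5768997  298.5525003 ] [[279.6832869  234.13523778]
 [349.64547894 226.67862578]
 [355.52031542 290.9614301 ]
 [288.88302797 297.69404631]]
0.135 [262.27771587 183.75317787 374.4844225  301.5132284 ] [[278.98514125 236.44318063]
 [350.23422358 228.86309978]
 [356.18323357 294.16666804]
 [288.37948725 300.99817719]]
```

View pics/w8.png

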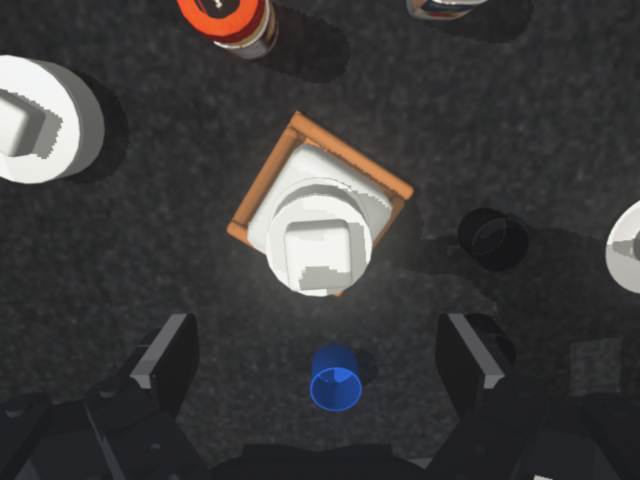

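The lid sits level, seen at x 265–372 with its bottom at 295, which matches the fully-home height. The boss is at about -2.5° and the stop resisted. As a last check, I'll get the height from the outer cameras.

```bash
python3 -c "
from h import *
S=cam('scene');a=np.load('w1.npy');W=(0,a[0],a[1],np.diag(a[2]))
for n in robot.regions_of('scene','lid_grip'):print(n['confidence'],n['rect'])
sh=lambda h:np.vstack([cyl(.032,.032,h-.0485,h-.012),cyl(.02,.02,h-.012,h+.012)])+[.547,.0445,0]
for h in(.127,.131,.135):print(h,rect(S,sh(h)))
g=cv2.resize(S[0][200:290,300:370],None,fx=8,fy=6.5,interpolation=2);cv2.imwrite('pics/s3.png',g)
for n in['cup_mid','dish']:print(n,[r['rect'] for r in robot.regions_of('scene',n)])
print('cup pred',rect(S,cyl(.021,.0225,.006,.047)+[.483,-.241,0]))"
```

```text
0.6 [313.1, 224.5, 343.4, 261.4]
0.127 [314.45374965 223.37608511 345.01048421 260.05735774]
0.131 [314.46970186 221.64710466 345.06635915 258.34726214]
0.135 [314.48569515 219.91364971 345.12237963 256.63266578]
cup_mid [[368.4, 249.8, 388.4, 272.2], [405.0, 259.7, 423.8, 281.8], [405.4, 226.7, 424.0, 247.2], [381.4, 287.0, 403.1, 312.4], [258.4, 225.6, 278.0, 276.0]]
dish [[395.7, 237.3, 441.2, 253.7], [207.1, 282.0, 253.8, 324.1]]
cup pred [407.63546113 226.11608454 426.73728234 248.71135079]
```

View pics/s3.png

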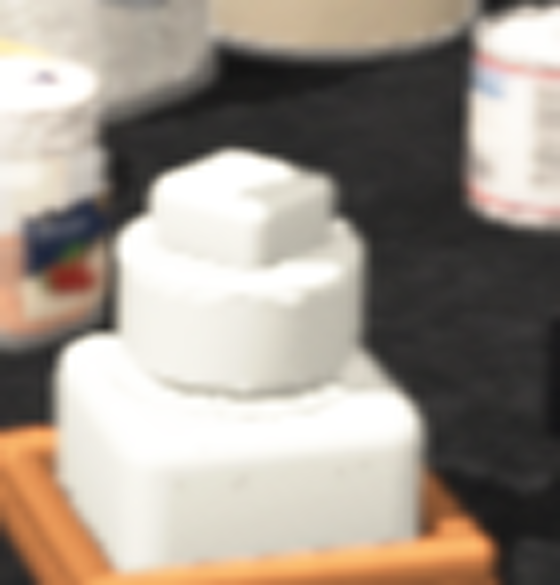

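The lid is home: its scene box of y 224.5–261.4 fits a boss height of 127 mm or slightly below. The cup is upright in the dish, so I'm handing in.

```bash
python3 -c "
from rig import robot
print(robot.job_done())"
```

```text
the job is handed in; nothing more can be done
None
```

The job is handed in, and I saw no verdict: the cup stands upright on the dish, and the narrow lid is screwed clockwise to its hard stop at a measured home height of about 127 mm; I never moved the other lid, tin or spice jars, and it took about 21 s.

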